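# Find the heaviest tin at the watch fair

## Task

Three identical closed tins of watch parts stand on coloured pads; heft them one at a time by lifting each a few centimetres clear - first the one on the red pad, then the green, then the blue - and set each gently back upright on its own pad (the blue one may stay in hand if it is the heaviest). Finish by holding the heaviest tin up, upright and still, at least 10 cm clear of the table, for the customer to see: the program ends while holding it, with the other two standing on their own pads. Do not tip a tin over, and leave the pocket watch, ring box and loupe where they are.

Things in the scene. Friction and masses are not known exactly. Their poses are not given: they have to be found in the camera images.
- tin_red_center (a point): Centre (31 mm above underside) of the closed tin that starts on the dark red pad; z is its upright axis. The tins look identical: stiff, plain aluminium, round, 54 mm diameter, 62 mm tall, flat lid; grip the sides in any direction, 40 N is safe. Hidden contents, loose by a few mm: one tin, not always the same, weighs 0.40 to 0.55 kg in all, the other two 0.12 to 0.24 kg each.
- tin_green_center (a point): Centre (31 mm above underside) of the closed tin that starts on the green pad; z is its upright axis. The tins look identical: stiff, plain aluminium, round, 54 mm diameter, 62 mm tall, flat lid; grip the sides in any direction, 40 N is safe. Hidden contents, loose by a few mm: one tin, not always the same, weighs 0.40 to 0.55 kg in all, the other two 0.12 to 0.24 kg each.
- tin_blue_center (a point): Centre (31 mm above underside) of the closed tin that starts on the blue pad; z is its upright axis. The tins look identical: stiff, plain aluminium, round, 54 mm diameter, 62 mm tall, flat lid; grip the sides in any direction, 40 N is safe. Hidden contents, loose by a few mm: one tin, not always the same, weighs 0.40 to 0.55 kg in all, the other two 0.12 to 0.24 kg each.
- pad_red: Square dark red felt pad, 90 x 90 x 3 mm, fixed to the table, sides along its x and y; origin at the centre of its underside (table height). The three pads lie side by side, in any order of colour, centres at least 140 mm apart.
- pad_green: Square green felt pad, 90 x 90 x 3 mm, fixed to the table, sides along its x and y; origin at the centre of its underside (table height). The three pads lie side by side, in any order of colour, centres at least 140 mm apart.
- pad_blue: Square blue felt pad, 90 x 90 x 3 mm, fixed to the table, sides along its x and y; origin at the centre of its underside (table height). The three pads lie side by side, in any order of colour, centres at least 140 mm apart.
- pocket_watch: Bystander: loose gold pocket watch lying face up, 50 mm diameter, 13 mm high, crown and bow reach 40 mm from its centre along +x; origin at the centre of its underside.
- ring_box: Bystander: loose closed ring box, black and dark red, 52 x 56 x 42 mm; origin at the centre of its underside.
- loupe: Bystander: loose black eye loupe standing on its wide end, 34 mm diameter, 25 mm high; origin at the centre of its underside.
Things that resemble listed ones, but are neither listed nor needed, are in the scene too. Several things have the shape of the pad_green; the one meant has the colours described above. What is shaped like the part that bears tin_green_center but orange is not meant.

How it is judged:
By the outcome, as a careful person would: the job done as asked, in the order asked, and still so for the second after the job is handed in, while the arm keeps its last pose, push and grip.
It also fails if it takes over 64 s, if anything falls off the work surface, if the arm or the gripper's body presses on something with over 40 N, if the wrist force passes 120 N, or if a joint passes its speed limit or range.

## Robot

A 6-joint arm with a two-finger parallel gripper is mounted at the origin on the work surface. World frame = base frame: x ahead of the robot, y to its left, z up, the work surface at z = 0. Lengths are in mm, angles in degrees, forces in N, time in s.
With the tool pointing down it reaches from about 250 to 775 mm from the base axis. Payload 4 kg.
Tool frame: the origin (TCP) lies where the fingers leave the gripper's body, on its centre line; the fingertips stand 97 mm ahead of it and the grasp point (between the pads) lies 78 mm ahead of it; z points along the fingers, y is the line along which they close (so a half turn about z gives the same grasp; the last joint's range is limited). The gripper opens to 94 mm and grips with 3 to 60 N. Pads are 16 mm wide; open, the fingers measure 119 mm over their backs; the gripper's body (75 mm by 177 mm) begins 78 mm behind the grasp point.
Start: joints at [-70.651, 4.996, 78.535, -0, 96.463, -5.907], TCP at [234.662, -497.438, 302.706] pointing down, gripper open.
Joint ranges: [-177.83, 177.83], [-43.37, 116.18], [15.69, 146.23], [-61.86, 241.86], [9.47, 152.12], [-147.06, 147.06]. Speed limits (degrees/s): [159.86, 159.86, 180, 180, 180, 180].

## Interface

Orientations are given as a 3x3 rotation matrix whose columns are the frame's x, y, z axes.
In Python, from plant import * gives the robot as it stands.
- The arm moves only by the shell command python3 -m creep 'ROWS'. ROWS is JSON, a list of rows, each a list of 3 entries, a list of its own where there are three numbers: the turn, a rotation vector about the tool's x, y, z in rad, then the shift along the tool's x, y, z in cm, then the finger opening in cm, from 0 to 9.4. In form: [[[ax, ay, az], [x, y, z], jaw], ...]. A call has 1 to 20 rows; each row is the pose to reach, as a shift and turn from the pose commanded when the call began, along the tool's axes at that moment; what a row does not reach only later rows make up. A row lasts 1/8 s, in which the tool goes at most 62.5 mm and 10.7 degrees, less where a joint would pass 70% of its speed; a pose out of reach is approached as far as the arm can. A call with a gripper value outside its range is refused whole. The fingers move at their own pace and stop on an object; the grip force is fixed at half the most. Time passes only in rows, so rows that repeat a pose let the fingers close. It gives the time, the measured TCP pose, the force, the opening and the grip force at its end, in the units of the state.
- read_state(): the state, without advancing time (a new reading comes with each control period).
- get_image(name): name is "scene" or "top" or "wrist"; returns a dict with "image" (384x512x3 uint8, red, green, blue), "range_z" (384x512 float32, mm along the optical axis (not along the pixel's ray), 0 where there is no reading), "fovy" (degrees; the focal length in pixels is half the picture's height over the tangent of half this angle, whatever the lens; pixels are square), "cx", "cy" (the principal point, pixels), "rvec" (rotation vector, rad) and "tvec" (3), from world to camera coordinates, as OpenCV has them; the wrist camera has in their place "hand_eye" (4x4, takes a point from camera to tool coordinates, whose origin is the TCP and whose axes are the flange's). Camera axes: x right, y down, z forward; pixel columns grow to the right and rows downward; lengths in mm; the calibration is good to about 2 mm. A picture is of the moment at which its call begins: read the wrist's pose just before it.
- close_job(): hands the job in; it is judged then, once.
The state is a dict: "time": time; "q": joint angles; "joint_velocities": joint speeds; "joint_efforts": joint torques, N m; "tool_pos": TCP position; "eef_rot": TCP orientation; "force": force on the tool from outside, world axes, zero at the start; "ft_torque": the same for the moment, N m; "width": finger opening in mm; "finger_force": force on a finger pad.
Only numpy, scipy, OpenCV 4.12 (cv2) and the standard library are available. Lean on these libraries where they do the work, as an engineer would, in place of code of your own. Each camera call takes 0.05 s, during which the arm holds its last target. There are 200 camera calls.

## Working session

There is one attempt and no reset: what is moved stays moved. The work goes in short steps, Python scripts to look and compute and a shell command to move; the robot and the scene stay as the last step left them, time stands still between calls to the robot, and variables do not carry over. Pictures are saved under pics/ and viewed, at most 10 in all, crops included, and the job is handed in when it is done.

```bash
mkdir -p pics
cat > h.py <<'E'
from plant import *
import numpy as np, cv2
def cam(n):
    s=read_state(); d=get_image(n); im=d["image"]; h=im.shape[0]
    d["f"]=h/2/np.tan(np.radians(d["fovy"]/2)); d["s"]=s; return d
def world(d,u,v,z=None):
    """pixel to world by range, or by plane at height z"""
    ray=np.array([(u-d["cx"])/d["f"],(v-d["cy"])/d["f"],1.])
    if "rvec" in d:
        R=cv2.Rodrigues(np.array(d["rvec"],float))[0].T; o=-R@np.array(d["tvec"],float).ravel()
    else:
        H=np.array(d["hand_eye"]); E=np.array(d["s"]["eef_rot"]); R=E@H[:3,:3]; o=E@H[:3,3]+np.array(d["s"]["tool_pos"])
    r=R@ray
    k=d["range_z"][int(round(v)),int(round(u))] if z is None else (z-o[2])/r[2]
    return o+k*r
def save(d,n,box=None,s=1):
    im=d["image"][:,:,::-1]
    if box: im=im[box[1]:box[3],box[0]:box[2]]
    cv2.imwrite("pics/"+n,cv2.resize(im,None,fx=s,fy=s,interpolation=cv2.INTER_CUBIC))
E
python3 - <<'E'
from h import *
import pickle
d=cam("top"); save(d,"top.png",s=1.5); pickle.dump(d,open("top.pkl","wb"))
e=cam("scene"); save(e,"scene.png",s=1.5); pickle.dump(e,open("scene.pkl","wb"))
s=read_state(); print(s["eef_rot"],s["tool_pos"],s["force"],s["width"],s["time"])
E
```

```text
[[ 9.04406393e-01  4.26671581e-01 -6.61320360e-04]
 [ 4.26672053e-01 -9.04404541e-01  1.83974709e-03]
 [ 1.86866663e-04 -1.94604595e-03 -9.99998089e-01]] [ 234.55648117 -497.1473154   301.64354124] [ 0.77046509 -0.27845595  0.27575221] 93.77721986610474 0.1
```

View pics/top.png

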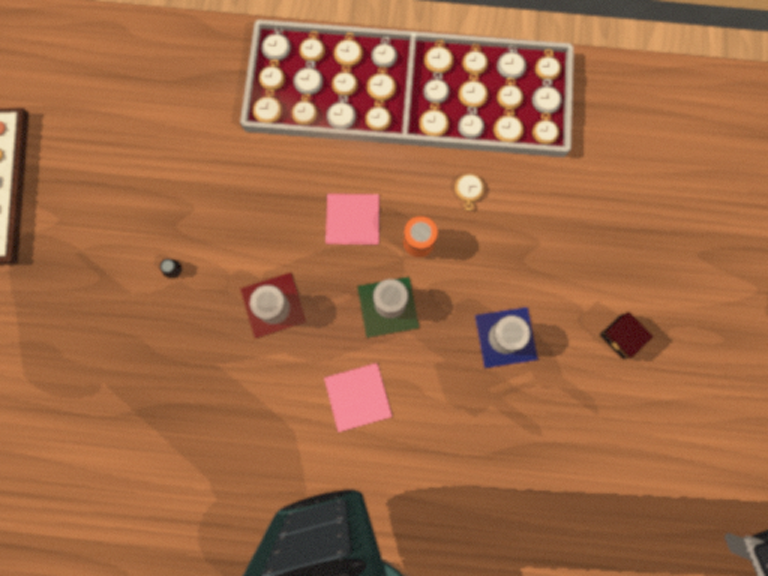

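View pics/scene.png

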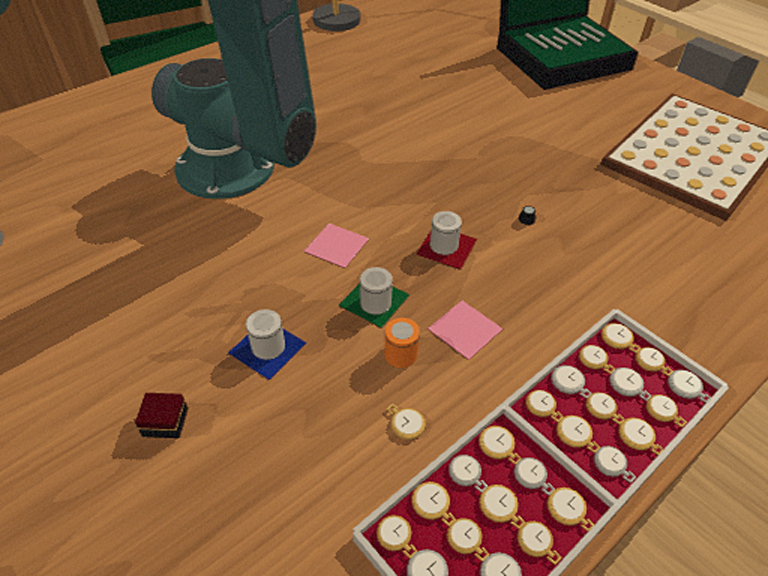

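The top view (at 1.5×) shows:
- **Tins:** red pad tin lid (268,302), green (390,297), blue (511,334).
- **Look-alikes:** orange tin (421,233) and two pink pads (353,219) and (358,398). None of these is wanted.
- **Bystanders:** loupe (171,268), watch (469,188), ring box (627,335).

Run:
```python
from h import *
import pickle
d=pickle.load(open("top.pkl","rb")); save(d,"crop.png",(150,120,380,260),3.4)
hsv=cv2.cvtColor(d["image"],cv2.COLOR_RGB2HSV)
P=np.array([[world(d,u,v) for u in range(90,460)] for v in range(100,300)])
for n,(u,v) in dict(red=(268,302),green=(390,297),blue=(511,334),orange=(421,233)).items():
    u/=1.5;v/=1.5
    c=world(d,u,v,65)
    m=(np.hypot(P[...,0]-c[0],P[...,1]-c[1])<45)&(P[...,2]>57)&(P[...,2]<80)
    q=P[m]; (x,y),r=cv2.minEnclosingCircle(q[:,:2].astype(np.float32))
    print(n,"click",c.round(),"circ",round(x),round(y),round(r,1),"z",np.median(q[:,2]).round(1),"rng",world(d,u,v).round(),len(q))
for n,(u,v) in dict(padr=(273,305),padg=(388,307),padb=(507,338),watch=(469,188),box=(627,335),loupe=(171,268)).items():
    print(n,world(d,u/1.5,v/1.5,3).round())
for n,cs in dict(r=[(242,288),(293,274),(304,324),(254,336)],g=[(358,286),(410,278),(419,328),(367,336)],b=[(476,315),(529,308),(537,360),(485,367)]).items():
    w=np.array([world(d,u/1.5,v/1.5,3) for u,v in cs]); print(n,w.mean(0).round(),np.linalg.norm(np.diff(w,axis=0),axis=1).round(), np.degrees(np.arctan2(*(w[1]-w[0])[1::-1])).round())
```

```text
red click [475. 192.  65.] circ 476 196 27.3 z 64.2 rng [475. 192.  66.] 411
green click [503.   2.  65.] circ 505 3 27.1 z 64.3 rng [503.   2.  65.] 405
blue click [ 463. -192.   65.] circ 466 -192 27.4 z 64.1 rng [ 464. -192.   63.] 427
orange click [612. -38.  65.] circ 615 -35 27.2 z 61.3 rng [614. -38.  60.] 366
padr [481. 196.   3.]
padg [497.   4.   3.]
padb [ 465. -198.    3.]
watch [ 721. -116.    3.]
box [ 490. -395.    3.]
loupe [527. 377.   3.]
r [480. 196.   3.] [89. 88. 85.] -68.0
g [497.   3.   3.] [89. 86. 87.] -75.0
b [ 466. -197.    3.] [90. 87. 87.] -77.0
```

View pics/crop.png

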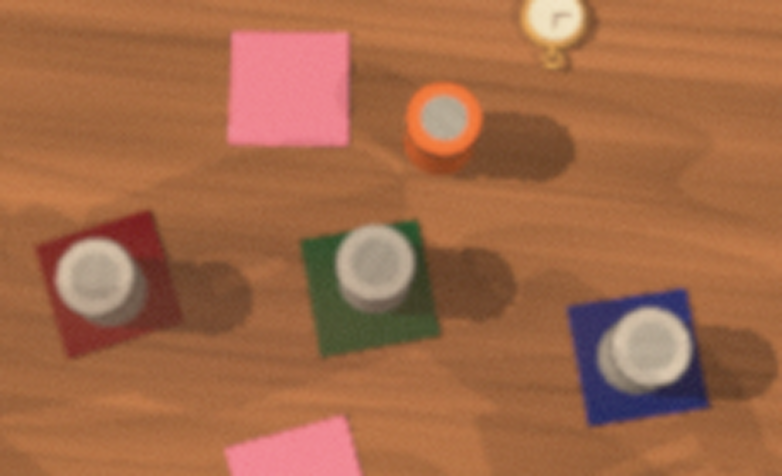

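The crop confirms plain aluminium lids on the red (97,275), green (375,262) and blue (650,345) pads. Lid heights are about 64–65 mm and radii about 27 mm, which match. Next I'll work out the shift to above red.

```bash
cat >> h.py <<'E'
def shift(*t):
    s=read_state(); R=np.array(s["eef_rot"]); print("t",s["time"],"pos",np.round(s["tool_pos"],1),"F",np.round(s["force"],2),"w",round(s["width"],1),"tiltZ",R[:,2].round(4))
    for p in t: print(p,"-> cm",(R.T@(np.array(p)-s["tool_pos"])/10).round(2))
E
python3 -c "
from h import *
shift((475.5,194,230))"
```

```text
t 0.1 pos [ 234.6 -497.1  301.6] F [ 0.77 -0.28  0.28] w 93.8 tiltZ [-7.0e-04  1.8e-03 -1.0e+00]
(475.5, 194, 230) -> cm [ 51.28 -52.21   7.28]
```

```bash
python3 -m creep '[[[0,0,0],[4,-4,0],9.4],[[0,0,0],[8,-8,0.5],9.4],[[0,0,0],[12,-12,1],9.4],[[0,0,0],[16,-16,2],9.4],[[0,0,0],[20,-20.5,3],9.4],[[0,0,0],[24,-24.5,4],9.4],[[0,0,0],[28,-28.5,5],9.4],[[0,0,0],[32,-32.5,6],9.4],[[0,0,0],[36,-36.5,7],9.4],[[0,0,0],[40,-40.7,7.3],9.4],[[0,0,0],[44,-44.8,7.3],9.4],[[0,0,0],[47.5,-48.4,7.3],9.4],[[0,0,0],[50,-50.9,7.3],9.4],[[0,0,0],[51.3,-52.2,7.3],9.4],[[0,0,0],[51.3,-52.2,7.3],9.4],[[0,0,0],[51.3,-52.2,7.3],9.4],[[0,0,0],[51.3,-52.2,7.3],9.4]]'
python3 - <<'E'
from h import *
shift((475.5,194,116))
d=cam("wrist"); save(d,"w1.png")
vs,us=np.mgrid[0:384:3,0:512:3]
P=np.array([world(d,u,v) for u,v in zip(us.ravel(),vs.ravel()) if d["range_z"][v,u]>0])
m=(np.hypot(P[:,0]-476,P[:,1]-194)<40)&(abs(P[:,2]-64)<6); q=P[m]
print(len(q),cv2.minEnclosingCircle(q[:,:2].astype(np.float32)),np.median(q[:,2]), q.min(0),q.max(0))
E
```

```text
time: 2.22
tool_pos: [475.8, 192.4, 229.8]
eef_rot: [[0.905, 0.425, 0.0], [0.425, -0.905, -0.0], [-0.0, 0.0, -1.0]]
force: [-0.5, -0.1, -1.3]
width: 94.0
finger_force: 0.0
t 2.225 pos [475.8 192.4 229.8] F [-0.48 -0.12 -1.26] w 94.0 tiltZ [ 1.e-04 -4.e-04 -1.e+00]
(475.5, 194, 116) -> cm [ 0.05 -0.16 11.38]
389 ((475.9903259277344, 196.04188537597656), 26.719663619995117) 64.30443019013694 [449.49142287 169.80601016  58.00370611] [502.1064393  222.12644964  66.49169654]
```

View pics/w1.png

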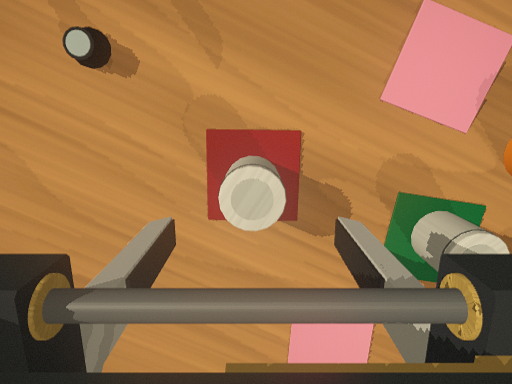

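The wrist view shows the red tin's lid at (252,197) between the fingers, centre about (476,196). I'll descend and grip.

```bash
python3 -m creep '[[[0,0,0],[0.1,-0.3,2],9.4],[[0,0,0],[0.1,-0.3,5],9.4],[[0,0,0],[0.1,-0.3,8],9.4],[[0,0,0],[0.1,-0.3,10],9.4],[[0,0,0],[0.1,-0.3,11],9.4],[[0,0,0],[0.1,-0.3,11.4],9.4],[[0,0,0],[0.1,-0.3,11.4],9.4],[[0,0,0],[0.1,-0.3,11.4],9.4],[[0,0,0],[0.1,-0.3,11.4],4.5],[[0,0,0],[0.1,-0.3,11.4],4.5],[[0,0,0],[0.1,-0.3,11.4],4.5],[[0,0,0],[0.1,-0.3,11.4],4.5],[[0,0,0],[0.1,-0.3,11.4],4.5],[[0,0,0],[0.1,-0.3,11.4],4.5]]'
```

```text
time: 4.03
tool_pos: [475.8, 196.2, 115.7]
eef_rot: [[0.904, 0.427, 0.001], [0.427, -0.904, -0.001], [0.0, 0.001, -1.0]]
force: [0.5, -2.5, 0.0]
width: 54.6
finger_force: 30.0
```

```bash
python3 -m creep '[[[0,0,0],[0,0,-0.4],4.5],[[0,0,0],[0,0,-1.2],4.5],[[0,0,0],[0,0,-2.5],4.5],[[0,0,0],[0,0,-4],4.5],[[0,0,0],[0,0,-5],4.5],[[0,0,0],[0,0,-5.7],4.5],[[0,0,0],[0,0,-6],4.5],[[0,0,0],[0,0,-6],4.5],[[0,0,0],[0,0,-6],4.5],[[0,0,0],[0,0,-6],4.5],[[0,0,0],[0,0,-6],4.5],[[0,0,0],[0,0,-6],4.5],[[0,0,0],[0,0,-6],4.5],[[0,0,0],[0,0,-6],4.5]]'
python3 -c "
from h import *
f=[]
for i in range(6): cam('wrist'); s=read_state(); f.append(s['force'])
print(np.round(f,2)); shift((475.8,196.2,115.7))
d=cam('wrist'); save(d,'w2.png')"
```

```text
time: 5.78
tool_pos: [475.5, 196.7, 175.7]
eef_rot: [[0.904, 0.427, 0.0], [0.427, -0.904, -0.0], [0.0, 0.0, -1.0]]
force: [0.3, 0.2, -5.1]
width: 54.4
finger_force: 30.0
[[ 0.    0.42 -5.12]
 [-0.11  0.35 -3.99]
 [-0.53  0.61 -4.55]
 [-0.67  0.6  -5.81]
 [-0.18 -0.46 -5.94]
 [ 0.7  -0.04 -5.39]]
t 6.075 pos [475.5 196.7 175.7] F [ 0.7  -0.04 -5.39] w 54.4 tiltZ [ 0.e+00 -1.e-04 -1.e+00]
(475.8, 196.2, 115.7) -> cm [0.   0.05 6.  ]
```

Red reads about 5.1 N, so it is probably the heavy one. I still have to heft the others. Setting it back.

```bash
python3 -m creep '[[[0,0,0],[0,0,0.5],4.5],[[0,0,0],[0,0,1.5],4.5],[[0,0,0],[0,0,3],4.5],[[0,0,0],[0,0,4.2],4.5],[[0,0,0],[0,0,5],4.5],[[0,0,0],[0,0,5.4],4.5],[[0,0,0],[0,0,5.7],4.5],[[0,0,0],[0,0,5.85],4.5],[[0,0,0],[0,0,5.95],4.5],[[0,0,0],[0,0,6],4.5],[[0,0,0],[0,0,6],4.5],[[0,0,0],[0,0,6],4.5],[[0,0,0],[0,0,6],6],[[0,0,0],[0,0,6],8],[[0,0,0],[0,0,6],9.4],[[0,0,0],[0,0,6],9.4],[[0,0,0],[0,0,6],9.4],[[0,0,0],[0,0,6],9.4]]'
python3 -c "
from h import *
shift((475.5,196,230),(504,3,230),(504,3,116))"
```

```text
time: 8.38
tool_pos: [475.5, 196.7, 115.6]
eef_rot: [[0.904, 0.427, 0.0], [0.427, -0.904, -0.0], [-0.0, 0.0, -1.0]]
force: [0.1, -0.6, -0.0]
width: 93.9
finger_force: 0.0
t 8.375 pos [475.5 196.7 115.6] F [ 0.07 -0.63 -0.02] w 93.9 tiltZ [ 0.e+00 -1.e-04 -1.e+00]
(475.5, 196, 230) -> cm [ -0.03   0.06 -11.44]
(504, 3, 230) -> cm [ -5.69  18.73 -11.44]
(504, 3, 116) -> cm [-5.69 18.73 -0.04]
```

```bash
python3 -m creep '[[[0,0,0],[0,0,-1],9.4],[[0,0,0],[0,0,-3],9.4],[[0,0,0],[0,0,-6],9.4],[[0,0,0],[0,0,-9],9.4],[[0,0,0],[0,0,-11],9.4],[[0,0,0],[-0.6,2,-11.4],9.4],[[0,0,0],[-1.8,6,-11.4],9.4],[[0,0,0],[-3.3,11,-11.4],9.4],[[0,0,0],[-4.5,15,-11.4],9.4],[[0,0,0],[-5.3,17.8,-11.4],9.4],[[0,0,0],[-5.6,18.7,-11.4],9.4],[[0,0,0],[-5.6,18.7,-11.4],9.4],[[0,0,0],[-5.6,18.7,-11.4],9.4]]'
python3 - <<'E'
from h import *
d=cam("wrist"); save(d,"w3.png"); 
vs,us=np.mgrid[0:384:3,0:512:3]
P=np.array([world(d,u,v) for u,v in zip(us.ravel(),vs.ravel()) if d["range_z"][v,u]>0])
m=(np.hypot(P[:,0]-505,P[:,1]-3)<40)&(abs(P[:,2]-64)<6); q=P[m]
c=cv2.minEnclosingCircle(q[:,:2].astype(np.float32)); print(len(q),c,np.median(q[:,2]))
shift((*c[0],116))
t=cam("top"); save(t,"top2.png",(150,120,380,260),3.4)
E
```

```text
time: 10.0
tool_pos: [504.6, 4.7, 229.8]
eef_rot: [[0.904, 0.428, 0.0], [0.428, -0.904, 0.0], [0.0, -0.0, -1.0]]
force: [0.2, 0.2, -0.2]
width: 93.8
finger_force: 0.0
384 ((505.7991027832031, 1.9031533002853394), 26.778213500976562) 64.38541945328107
t 10.05 pos [504.6   4.7 229.8] F [-0.02  0.91  1.  ] w 94.0 tiltZ [ 1.e-04  3.e-04 -1.e+00]
(505.7991027832031, 1.9031533002853394, 116) -> cm [-1.000e-02  3.100e-01  1.138e+01]
```

View pics/w3.png

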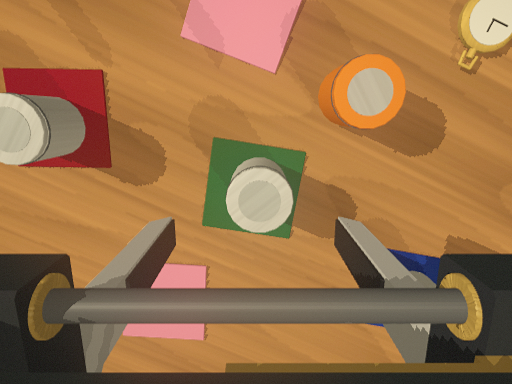

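The red tin stands upright on its pad (45,125), and the green tin is between the fingers (259,198). I'll grip and lift green.

```bash
python3 -m creep '[[[0,0,0],[0,0.3,2],9.4],[[0,0,0],[0,0.3,5],9.4],[[0,0,0],[0,0.3,8],9.4],[[0,0,0],[0,0.3,10],9.4],[[0,0,0],[0,0.3,11],9.4],[[0,0,0],[0,0.3,11.4],9.4],[[0,0,0],[0,0.3,11.4],9.4],[[0,0,0],[0,0.3,11.4],9.4],[[0,0,0],[0,0.3,11.4],4.5],[[0,0,0],[0,0.3,11.4],4.5],[[0,0,0],[0,0.3,11.4],4.5],[[0,0,0],[0,0.3,11.4],4.5],[[0,0,0],[0,0.3,11.4],4.5],[[0,0,0],[0,0.3,11.4],4.5]]'
python3 -m creep '[[[0,0,0],[0,0,-0.4],4.5],[[0,0,0],[0,0,-1.2],4.5],[[0,0,0],[0,0,-2.5],4.5],[[0,0,0],[0,0,-4],4.5],[[0,0,0],[0,0,-5],4.5],[[0,0,0],[0,0,-5.7],4.5],[[0,0,0],[0,0,-6],4.5],[[0,0,0],[0,0,-6],4.5],[[0,0,0],[0,0,-6],4.5],[[0,0,0],[0,0,-6],4.5],[[0,0,0],[0,0,-6],4.5],[[0,0,0],[0,0,-6],4.5],[[0,0,0],[0,0,-6],4.5],[[0,0,0],[0,0,-6],4.5]]'
python3 -c "
from h import *
f=[]
for i in range(6): cam('wrist'); s=read_state(); f.append(s['force'])
print(np.round(f,2)); shift((475.8,196.2,115.7))"
```

```text
time: 11.85
tool_pos: [505.9, 1.0, 115.6]
eef_rot: [[0.904, 0.427, -0.0], [0.427, -0.904, 0.0], [-0.0, -0.0, -1.0]]
force: [0.2, -0.3, 0.0]
width: 53.0
finger_force: 30.0
time: 13.6
tool_pos: [506.0, 0.9, 175.7]
eef_rot: [[0.904, 0.427, 0.0], [0.427, -0.904, -0.0], [0.0, 0.0, -1.0]]
force: [-0.8, -0.1, -1.8]
width: 52.9
finger_force: 30.0
[[ 0.76  0.24 -1.06]
 [ 0.12 -0.62 -1.53]
 [ 0.45  0.2  -1.68]
 [ 0.48 -0.28  0.09]
 [ 0.75 -0.58 -1.55]
 [-0.31  0.54 -0.8 ]]
t 13.9 pos [505.9   0.9 175.6] F [-0.31  0.54 -0.8 ] w 53.3 tiltZ [-0.e+00 -1.e-04 -1.e+00]
(475.8, 196.2, 115.7) -> cm [  5.61 -18.95   5.99]
```

Green is light (about 1.2 N). I'll set it back and go over blue; the shift is about x −11.9, y +15.7 cm.

```bash
python3 -m creep '[[[0,0,0],[0,0,0.5],4.5],[[0,0,0],[0,0,1.5],4.5],[[0,0,0],[0,0,3],4.5],[[0,0,0],[0,0,4.2],4.5],[[0,0,0],[0,0,5],4.5],[[0,0,0],[0,0,5.4],4.5],[[0,0,0],[0,0,5.7],4.5],[[0,0,0],[0,0,5.85],4.5],[[0,0,0],[0,0,5.95],4.5],[[0,0,0],[0,0,6],4.5],[[0,0,0],[0,0,6],4.5],[[0,0,0],[0,0,6],4.5],[[0,0,0],[0,0,6],6],[[0,0,0],[0,0,6],8],[[0,0,0],[0,0,6],9.4],[[0,0,0],[0,0,6],9.4],[[0,0,0],[0,0,6],9.4],[[0,0,0],[0,0,6],9.4]]'
python3 -m creep '[[[0,0,0],[0,0,-1],9.4],[[0,0,0],[0,0,-3],9.4],[[0,0,0],[0,0,-6],9.4],[[0,0,0],[0,0,-9],9.4],[[0,0,0],[0,0,-11],9.4],[[0,0,0],[-1.5,2,-11.4],9.4],[[0,0,0],[-4.5,6,-11.4],9.4],[[0,0,0],[-7.6,10,-11.4],9.4],[[0,0,0],[-10.2,13.5,-11.4],9.4],[[0,0,0],[-11.5,15.2,-11.4],9.4],[[0,0,0],[-11.9,15.7,-11.4],9.4],[[0,0,0],[-11.9,15.7,-11.4],9.4],[[0,0,0],[-11.9,15.7,-11.4],9.4]]'
python3 - <<'E'
from h import *
d=cam("wrist"); save(d,"w4.png"); 
vs,us=np.mgrid[0:384:3,0:512:3]
P=np.array([world(d,u,v) for u,v in zip(us.ravel(),vs.ravel()) if d["range_z"][v,u]>0])
m=(np.hypot(P[:,0]-466,P[:,1]+192)<40)&(abs(P[:,2]-64)<6); q=P[m]
c=cv2.minEnclosingCircle(q[:,:2].astype(np.float32)); print(len(q),c,np.median(q[:,2]))
shift((*c[0],116))
E
```

```text
time: 16.15
tool_pos: [506.0, 0.9, 115.7]
eef_rot: [[0.904, 0.427, 0.0], [0.427, -0.904, -0.0], [-0.0, 0.0, -1.0]]
force: [-1.5, 0.0, -0.3]
width: 93.6
finger_force: 0.0
time: 17.77
tool_pos: [465.6, -190.9, 229.9]
eef_rot: [[0.904, 0.428, 0.0], [0.428, -0.904, 0.0], [0.0, -0.0, -1.0]]
force: [0.3, -0.0, 0.2]
width: 94.0
finger_force: 0.0
385 ((466.382568359375, -192.85931396484375), 26.897098541259766) 64.32905709371755
t 17.825 pos [ 465.6 -190.9  229.8] F [-0.04  0.73 -0.1 ] w 94.1 tiltZ [ 1.e-04  2.e-04 -1.e+00]
(466.382568359375, -192.85931396484375, 116) -> cm [-1.000e-02  2.100e-01  1.138e+01]
```

View pics/w4.png

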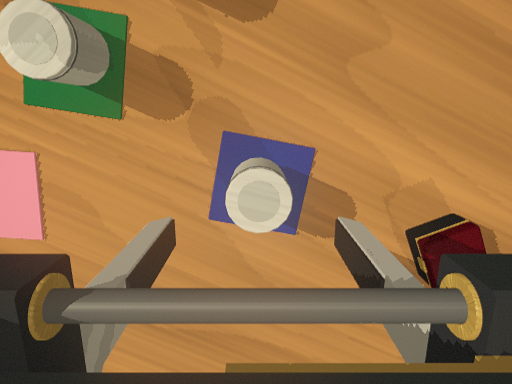

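The green tin stands upright on its pad (70,50), and the blue tin is between the fingers (259,198). I'll heft blue.

```bash
python3 -m creep '[[[0,0,0],[0,0.15,2],9.4],[[0,0,0],[0,0.15,5],9.4],[[0,0,0],[0,0.15,8],9.4],[[0,0,0],[0,0.15,10],9.4],[[0,0,0],[0,0.15,11],9.4],[[0,0,0],[0,0.15,11.4],9.4],[[0,0,0],[0,0.15,11.4],9.4],[[0,0,0],[0,0.15,11.4],9.4],[[0,0,0],[0,0.15,11.4],4.5],[[0,0,0],[0,0.15,11.4],4.5],[[0,0,0],[0,0.15,11.4],4.5],[[0,0,0],[0,0.15,11.4],4.5],[[0,0,0],[0,0.15,11.4],4.5],[[0,0,0],[0,0.15,11.4],4.5]]'
python3 -m creep '[[[0,0,0],[0,0,-0.4],4.5],[[0,0,0],[0,0,-1.2],4.5],[[0,0,0],[0,0,-2.5],4.5],[[0,0,0],[0,0,-4],4.5],[[0,0,0],[0,0,-5],4.5],[[0,0,0],[0,0,-5.7],4.5],[[0,0,0],[0,0,-6],4.5],[[0,0,0],[0,0,-6],4.5],[[0,0,0],[0,0,-6],4.5],[[0,0,0],[0,0,-6],4.5],[[0,0,0],[0,0,-6],4.5],[[0,0,0],[0,0,-6],4.5],[[0,0,0],[0,0,-6],4.5],[[0,0,0],[0,0,-6],4.5]]'
python3 -c "
from h import *
f=[]
for i in range(6): cam('wrist'); s=read_state(); f.append(s['force'])
print(np.round(f,2)); shift((475.8,196.2,115.7))"
```

```text
time: 19.58
tool_pos: [466.0, -193.3, 115.7]
eef_rot: [[0.904, 0.427, 0.0], [0.427, -0.904, -0.0], [0.0, 0.0, -1.0]]
force: [0.0, -1.1, -0.4]
width: 54.3
finger_force: 30.0
time: 21.32
tool_pos: [466.0, -193.2, 175.7]
eef_rot: [[0.904, 0.427, 0.0], [0.427, -0.904, -0.0], [0.0, 0.0, -1.0]]
force: [-0.2, -0.3, -2.0]
width: 54.3
finger_force: 30.0
[[ 0.63 -0.81 -2.95]
 [ 0.77 -0.04 -2.73]
 [ 0.04  0.11 -3.11]
 [ 0.42  0.35 -1.88]
 [-0.56  0.35 -1.08]
 [ 0.52  0.42 -2.73]]
t 21.625 pos [ 465.9 -193.2  175.7] F [ 0.52  0.42 -2.73] w 54.7 tiltZ [ 1.e-04 -1.e-04 -1.e+00]
(475.8, 196.2, 115.7) -> cm [ 17.5 -34.8   6. ]
```

Blue is about 2.4 N, so red is heaviest. I'll return blue and travel to red.

```bash
python3 -m creep '[[[0,0,0],[0,0,0.5],4.5],[[0,0,0],[0,0,1.5],4.5],[[0,0,0],[0,0,3],4.5],[[0,0,0],[0,0,4.2],4.5],[[0,0,0],[0,0,5],4.5],[[0,0,0],[0,0,5.4],4.5],[[0,0,0],[0,0,5.7],4.5],[[0,0,0],[0,0,5.85],4.5],[[0,0,0],[0,0,5.95],4.5],[[0,0,0],[0,0,6],4.5],[[0,0,0],[0,0,6],4.5],[[0,0,0],[0,0,6],4.5],[[0,0,0],[0,0,6],6],[[0,0,0],[0,0,6],8],[[0,0,0],[0,0,6],9.4],[[0,0,0],[0,0,6],9.4],[[0,0,0],[0,0,6],9.4],[[0,0,0],[0,0,6],9.4]]'
python3 -m creep '[[[0,0,0],[0,0,-1],9.4],[[0,0,0],[0,0,-3],9.4],[[0,0,0],[0,0,-6],9.4],[[0,0,0],[0,0,-9],9.4],[[0,0,0],[0,0,-11],9.4],[[0,0,0],[1,-2,-11.4],9.4],[[0,0,0],[3,-6,-11.4],9.4],[[0,0,0],[5,-10,-11.4],9.4],[[0,0,0],[7.5,-15,-11.4],9.4],[[0,0,0],[10,-20,-11.4],9.4],[[0,0,0],[12.5,-25,-11.4],9.4],[[0,0,0],[15,-30,-11.4],9.4],[[0,0,0],[16.6,-33,-11.4],9.4],[[0,0,0],[17.3,-34.4,-11.4],9.4],[[0,0,0],[17.5,-34.8,-11.4],9.4],[[0,0,0],[17.5,-34.8,-11.4],9.4],[[0,0,0],[17.5,-34.8,-11.4],9.4]]'
python3 - <<'E'
from h import *
d=cam("wrist"); save(d,"w5.png"); 
vs,us=np.mgrid[0:384:3,0:512:3]
P=np.array([world(d,u,v) for u,v in zip(us.ravel(),vs.ravel()) if d["range_z"][v,u]>0])
m=(np.hypot(P[:,0]-476,P[:,1]-196)<40)&(abs(P[:,2]-64)<6); q=P[m]
c=cv2.minEnclosingCircle(q[:,:2].astype(np.float32)); print(len(q),c,np.median(q[:,2]))
shift((*c[0],116))
E
```

```text
time: 23.88
tool_pos: [466.0, -193.2, 115.7]
eef_rot: [[0.904, 0.427, 0.0], [0.427, -0.904, -0.0], [-0.0, 0.0, -1.0]]
force: [0.3, 0.0, 0.3]
width: 94.3
finger_force: 0.0
time: 26.0
tool_pos: [475.9, 195.1, 229.7]
eef_rot: [[0.905, 0.425, 0.0], [0.425, -0.905, -0.0], [-0.0, 0.0, -1.0]]
force: [0.4, 0.2, -0.2]
width: 94.4
finger_force: 0.0
385 ((474.8710021972656, 197.45770263671875), 26.65882682800293) 64.27846258994913
t 26.05 pos [475.9 195.2 229.7] F [ 0.78  0.13 -0.41] w 94.3 tiltZ [ 0.e+00 -4.e-04 -1.e+00]
(474.8710021972656, 197.45770263671875, 116) -> cm [ 0.   -0.25 11.37]
```

```bash
python3 -m creep '[[[0,0,0],[0,-0.1,2],9.4],[[0,0,0],[0,-0.1,5],9.4],[[0,0,0],[0,-0.1,8],9.4],[[0,0,0],[0,-0.1,10],9.4],[[0,0,0],[0,-0.1,11],9.4],[[0,0,0],[0,-0.1,11.4],9.4],[[0,0,0],[0,-0.1,11.4],9.4],[[0,0,0],[0,-0.1,11.4],9.4],[[0,0,0],[0,-0.1,11.4],4.5],[[0,0,0],[0,-0.1,11.4],4.5],[[0,0,0],[0,-0.1,11.4],4.5],[[0,0,0],[0,-0.1,11.4],4.5],[[0,0,0],[0,-0.1,11.4],4.5],[[0,0,0],[0,-0.1,11.4],4.5]]'
python3 -m creep '[[[0,0,0],[0,0,-0.4],4.5],[[0,0,0],[0,0,-1.2],4.5],[[0,0,0],[0,0,-2.5],4.5],[[0,0,0],[0,0,-4],4.5],[[0,0,0],[0,0,-6],4.5],[[0,0,0],[0,0,-8],4.5],[[0,0,0],[0,0,-10],4.5],[[0,0,0],[0,0,-12],4.5],[[0,0,0],[0,0,-13.5],4.5],[[0,0,0],[0,0,-14.7],4.5],[[0,0,0],[0,0,-15.5],4.5],[[0,0,0],[0,0,-16],4.5],[[0,0,0],[0,0,-16],4.5],[[0,0,0],[0,0,-16],4.5],[[0,0,0],[0,0,-16],4.5],[[0,0,0],[0,0,-16],4.5],[[0,0,0],[0,0,-16],4.5],[[0,0,0],[0,0,-16],4.5],[[0,0,0],[0,0,-16],4.5],[[0,0,0],[0,0,-16],4.5]]'
python3 -c "
from h import *
f=[]
for i in range(6): e=cam('scene'); s=read_state(); f.append(s['force'])
print(np.mean(f,0)); save(e,'end.png',s=1.5)
shift()"
```

```text
time: 27.8
tool_pos: [475.4, 196.9, 115.7]
eef_rot: [[0.904, 0.427, 0.0], [0.427, -0.904, -0.0], [0.0, 0.001, -1.0]]
force: [0.6, -1.4, -0.0]
width: 54.5
finger_force: 30.0
time: 30.3
tool_pos: [475.3, 197.1, 275.7]
eef_rot: [[0.904, 0.427, 0.0], [0.427, -0.904, -0.0], [0.0, 0.0, -1.0]]
force: [-0.5, 1.1, -4.9]
width: 54.3
finger_force: 30.0
[-0.01964891  0.06204846 -5.09427598]
t 30.6 pos [475.3 197.1 275.6] F [ 0.71  0.61 -5.68] w 54.4 tiltZ [ 0.e+00 -1.e-04 -1.e+00]
```

View pics/end.png

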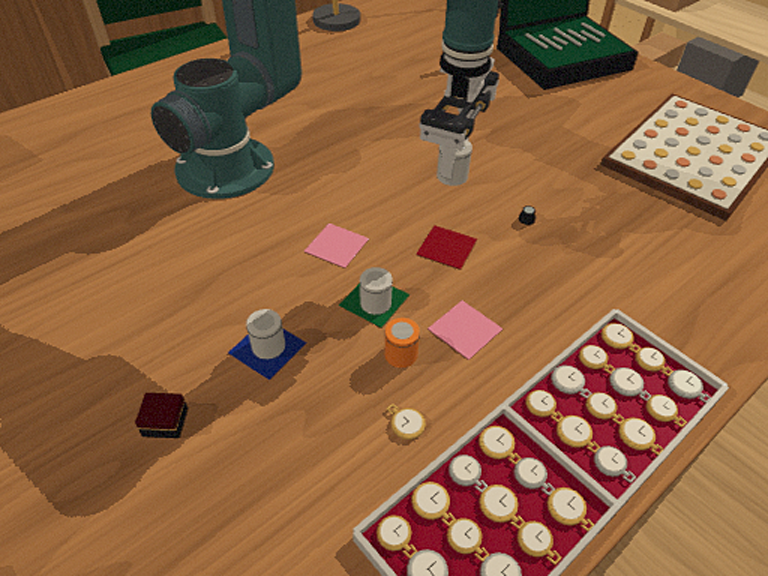

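The held tin is at (453,165). Blue (265,335) and green (376,292) stand on their pads, and the bystanders haven't moved. I'll check closely that the held tin is upright.

Run:
```python
from h import *
e=cam("scene"); save(e,"end2.png",(260,40,360,140),6)
# predicted vertical direction in the picture at the tin
R=cv2.Rodrigues(np.array(e["rvec"],float))[0]; K=np.array([[e["f"],0,e["cx"]],[0,e["f"],e["cy"]],[0,0,1]])
p=cv2.projectPoints(np.array([[475.3,197,z] for z in (163,194,225)],float),np.array(e["rvec"],float),np.array(e["tvec"],float),K,None)[0].reshape(-1,2)
print(((p-[260,40])*6).round())
```

```text
[[244. 463.]
 [251. 403.]
 [258. 341.]]
```

View pics/end2.png

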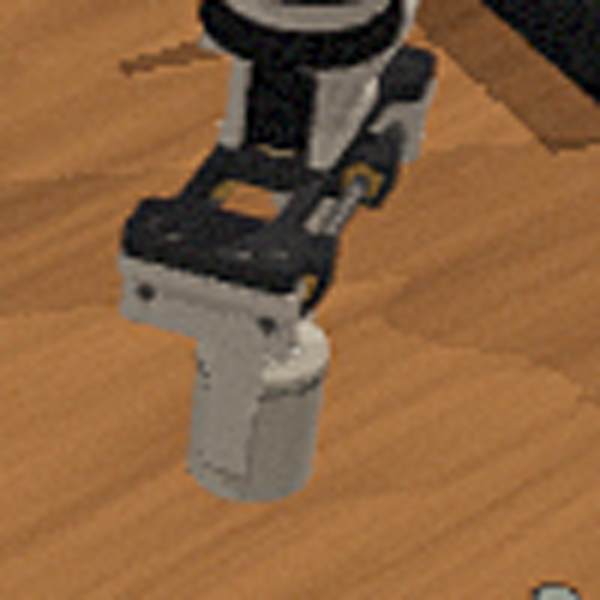

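The tin's right side runs from (327,360) to (311,475). That matches the predicted vertical direction and the finger, so it is upright, at the expected place, and held.

```bash
python3 -c "
from plant import *
print(close_job())"
```

```text
the job is handed in; nothing more can be done
None
```

I hefted the tins in order (red about 5.1 N, green 1.2 N, blue 2.4 N) and handed the job in at about 31 s, with the heaviest, red, held upright and still about 16 cm above the table, the green and blue tins standing on their own pads, and the watch, ring box and loupe not moved.

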